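# Fetch the yellow tape roll from the sloping carousel

### The arm

A 6-joint arm with a two-finger parallel gripper is mounted at the origin on the work surface. World frame = base frame: x ahead of the robot, y to its left, z up, the work surface at z = 0. Lengths are in m, angles in rad, forces in N, time in s.
With the tool pointing down it reaches from about 0.3 to 0.875 m from the base axis. Payload 6.4 kg.
Tool frame: the origin (TCP) lies midway between the tips of the shut fingers; the grasp point (between the pads) lies arm.hold_point_z behind it (arm.hold_point_z is the distance from the TCP to the grasp point, in m); z points along the fingers, y is the line along which they close (so a half turn about z gives the same grasp; the last joint's range is limited). The gripper opens to 88 mm and grips with 3 to 60 N. Pads are 18 mm wide; open, the fingers measure 123 mm over their backs; the gripper's body (75 mm by 187 mm) begins 45 mm behind the grasp point.
Start: joints at [-1.545, 0.181, 1.607, -0, 1.354, -0.206], TCP at [0.132, -0.56, 0.239] pointing down, gripper open.
Joint ranges: [-2.99, 2.99], [-0.89, 2.07], [0.3, 2.58], [-1.14, 4.28], [0, 2.63], [-3.12, 3.12]. Speed limits (rad/s): [2.57, 2.57, 3.01, 3.14, 3.14, 3.14].

### API

Orientations are given as a rotation vector (axis times angle).
In Python, from station import arm, eyes, ticket gives the robot as it stands.
- The arm moves only by the tool jog_arm, never from a script. Its argument "increments" is a list of rows, each an object with "dp": the shift along the tool's x, y, z as a fraction of full scale, a list of three; "twist": the turn, a rotation vector about the tool's x, y, z as a fraction of full scale, a list of three. A call has 1 to 20 rows; each row shifts and turns the commanded pose from where the row before left it, along the tool's axes as they then stand; what a row does not reach is not made up. Full scale, the value 1, is 1 m for a shift and 5 degrees for a turn. A row lasts 1/10 s, in which the tool goes at most 50 mm and 8.59 degrees, less where a joint would pass 70% of its speed; a pose out of reach is approached as far as the arm can. A call with a number of a shift or a turn outside -1 to 1 is refused whole. A call with a gripper value outside its range is refused whole. "claw" is the opening, from 0 (shut) to 1 (fully open), set as the call begins (left out, the last holds). The fingers move at their own pace and stop on an object; the grip force is fixed at half the most. Time passes only in rows, so rows that do not move let the fingers close. It gives the time, the measured TCP pose, the force, the opening and the grip force at its end, in the units of the state.
- arm.read_state(): the state, without advancing time (a new reading comes with each control period).
- eyes.get_image(name): name is "side" or "top" or "wrist"; returns the picture (384x512x3 uint8, red, green, blue); there is no depth.
- eyes.camera_info(name): a dict with "vfov" (degrees; the focal length in pixels is half the picture's height over the tangent of half this angle, whatever the lens; pixels are square), "cx", "cy" (the principal point, pixels), "k1" (the pictures are not rectified: a ray, as slopes to the right and down, at radius r is drawn at 1 + k1 r^2 times it, then the intrinsics apply), "eye" and "rotation" of the camera in the world; the wrist camera has in their place "tool_from_camera" (4x4, takes a point from camera to tool coordinates, whose origin is the TCP and whose axes are the flange's). Camera axes: x right, y down, z forward; pixel columns grow to the right and rows downward; lengths in m; the calibration is good to about 2 mm. A picture is of the moment at which its call begins: read the wrist's pose just before it. camera_info takes no time and is no camera call.
- ticket.finish_job(): hands the job in; it is judged then, once.
The state is a dict: "clock": time; "q": joint angles; "joint_velocities": joint speeds; "joint_torque": joint torques, N m; "ee_pos": TCP position; "eef_rot": TCP orientation; "wrist_force": force on the tool from outside, world axes, zero at the start; "ft_torque": the same for the moment, N m; "opening": finger opening in m; "finger_force": force on a finger pad.
Only numpy, scipy, OpenCV 4.12 (cv2) and the standard library are available. Lean on these libraries where they do the work, as an engineer would, in place of code of your own. Each camera call takes 0.05 s, during which the arm holds its last target. There are 200 camera calls.

### The job

Turn the sloping tape carousel by its orange peg until the yellow tape roll clicks into the open gap of the guard rail at the low front, then slide the roll straight up off its post there and set it down flat in the wooden tray, not letting go of it before it is down. Leave the carousel clicked in that place with the blue roll still on its post, and do not disturb the pottery and paint things on the table.

Things in the scene. Friction and masses are not known exactly. Their poses are not given: they have to be found in the camera images.
- stand: Fixed stand of the sloping tape carousel (dark steel foot plate, grey column). Origin on the table, 125 mm below the centre of the turntable's top face; z up, -x towards the low, open front. The turntable slopes 30 degrees down towards -x: its normal, which is the turning axis and the direction of all posts and the peg, is (-0.5, 0, 0.866) in this frame.
- disc (a point): Centre of the top face of the turntable, a light-wood disc 320 mm across, 12 mm thick. On it, 80 mm from this centre, three aluminium posts 24 mm thick: one at the front, empty at the start, and one 75 degrees to either side with a tape roll each. A post rises from a grey collar 42 mm across, 16 mm high, on which the roll rests, and ends 58 mm above the disc.
- rail (a point): Highest point of the fixed steel guard rail, an 8 mm rod 64 to 72 mm above the disc face. It curves over the side and back posts on an 80 mm radius, so a roll can come off only at the low front, where there is no rail within 63 degrees either side. A strut holds it at the back.
- gate: The fixed front station (red tag at the low edge): the point on the disc face, 80 mm from its centre, where a post stands when it is turned into the gap of the rail. z along the disc's normal (the post), y horizontal along the rim, x up the slope to the centre. A roll seated here has its origin at about z = 16 mm, up to 3 mm off in x and y.
- carousel (a joint): Turntable angle about its normal, 0 at the start, positive counter-clockwise seen from above. Detents at -1.309, 0, +1.309 rad (75 degrees apart); stops at -1.45, 1.45. About 3 N at the peg leaves a detent; past halfway it springs on to the next. +1.309 brings the post on the left (stand's +y) to the front, -1.309 the right one.
- peg (a point): Top of the orange turning peg of the turntable: 16 mm thick round peg, 62 mm tall, standing square to the disc face, 145 mm from the centre, beside the front post at the start. It turns with the disc.
- seat_front (a point): Top centre of the collar of the post that is empty and at the front at the start; moves with the turntable.
- seat_left (a point): Top centre of the collar of the post that is on the stand's +y side at the start; moves with the turntable.
- seat_right (a point): Top centre of the collar of the post that is on the stand's -y side at the start; moves with the turntable.
- yellow_roll: Yellow roll of tape, a ring 60 mm outside, 29 mm inside and 30 mm wide, 50 to 100 g, threaded on the left or the right post. Origin at the centre of its lower face; z along its axis, upwards.
- blue_roll: Blue roll of tape of the same size, on the other post.
- tray: Square open wooden tray, 160 x 160 mm outside, 5 mm walls, 18 mm high, fixed to the table left or right of the carousel. Origin on the table under its centre.
- tray_in (a point): Centre of the tray's inner floor, 5 mm above the table; 150 x 150 mm of floor inside, walls 13 mm above it.
- tub: Pink paint tub, 100 mm across and 90 mm high, on the other side of the carousel from the tray. Origin: centre of its underside.
- cup: Terracotta cup, 72 mm across, 85 mm high. Origin: centre of its underside.
- pot_red: Small red paint pot, 56 mm across, 50 mm high. Origin: centre of its underside.
- pot_green: Small green paint pot, 56 mm across, 50 mm high. Origin: centre of its underside.
- bowl: Terracotta bowl, 120 mm across, 50 mm high. Origin: centre of its underside.
Mind the look-alikes: they are no part of the job. Of the things like the yellow_roll, leave any that is green, turquoise or white; of the rest the smaller one is meant.

How it is judged:
By the outcome, as a careful person would: the job done as asked, in the order asked, and still so for the second after the job is handed in, with the robot touching nothing.
It also fails if it takes over 58 s, if anything falls off the work surface, if the arm or the gripper's body presses on something with over 40 N, if the wrist force passes 120 N, or if a joint passes its speed limit or range.

## Working session

There is one attempt and no reset: what is moved stays moved. The work goes in short steps, Python scripts to look and compute and a tool call to move; the robot and the scene stay as the last step left them, time stands still between calls to the robot, and variables do not carry over. Pictures are saved under pics/ and viewed, at most 10 in all, crops included, and the job is handed in when it is done.

Besides the shell and the picture viewer there is one more tool, called as name([rows], argument=value, ...), one row to a line, values as JSON. jog_arm: Moves the arm, as the interface text tells. Shift numbers are shares of 1 m and turn numbers shares of 5 degrees, none past 1 either way. Its arguments: {"type":"object","properties":{"increments":{"type":"array","items":{"type":"object","properties":{"dp":{"type":"array","items":{"type":"number"}},"twist":{"type":"array","items":{"type":"number"}}}}},"claw":{"type":"number"}},"required":["increments"]}

```bash
mkdir -p pics; ls; python3 - <<'E'
from station import arm, eyes
import cv2,numpy as np
s=arm.read_state();print(s); print(arm.hold_point_z)
for n in("side","top","wrist"):
    print(n,eyes.camera_info(n))
a=eyes.get_image("side");b=eyes.get_image("top")
np.save('side0.npy',a);np.save('top0.npy',b)
cv2.imwrite('pics/a.png',a[...,::-1]);cv2.imwrite('pics/b.png',b[...,::-1])
E
```

```text
pics
{'clock': 0.0, 'q': array([-1.54529745e+00,  1.81529636e-01,  1.60794926e+00, -1.06224191e-05,
        1.35376235e+00, -2.06288970e-01]), 'joint_velocities': array([6.80955757e-04, 1.29338069e-03, 3.89018690e-04, 3.08240302e-04,
       7.99183143e-06, 7.49294368e-04]), 'joint_torque': array([ 8.08307850e-04, -4.33872628e+01, -3.41846502e+01,  7.03641982e-02,
        3.86908196e-02, -1.45756480e-04]), 'ee_pos': array([ 0.1320948 , -0.55910851,  0.23784492]), 'eef_rot': array([-3.11888606e+00, -3.63090617e-01, -2.17429894e-04]), 'wrist_force': array([-1.12263597, -0.35877699, -0.50880348]), 'ft_torque': array([0.05118321, 0.03259713, 0.00954249]), 'finger_force': 0.0, 'opening': 0.08769733418000544}
0.0187
side {'vfov': 43.98383349341144, 'cx': 255.823915743023, 'cy': 192.66605673650616, 'k1': -0.06748919773045532, 'eye': array([ 0.3779008 , -1.23752858,  0.88566096]), 'rotation': array([-2.09293353,  0.07785914, -0.05876652])}
top {'vfov': 54.440354452192544, 'cx': 258.2453115458188, 'cy': 195.06105775511003, 'k1': 0.043118155907048754, 'eye': array([0.36004007, 0.05990559, 1.30142149]), 'rotation': array([-2.14657654,  2.20628296, -0.14528011])}
wrist {'vfov': 59.067608165620626, 'cx': 256.6087296418175, 'cy': 191.88545675366638, 'k1': -0.10392989115846128, 'tool_from_camera': array([[-4.71806536e-05, -9.60296275e-01, -2.78982188e-01,
         7.23872122e-02],
       [ 9.99999979e-01,  9.92153078e-06, -2.03268395e-04,
        -6.42290621e-04],
       [ 1.97965813e-04, -2.78982192e-01,  9.60296255e-01,
        -1.45738924e-01],
       [ 0.00000000e+00,  0.00000000e+00,  0.00000000e+00,
         1.00000000e+00]])}
```

View pics/a.png

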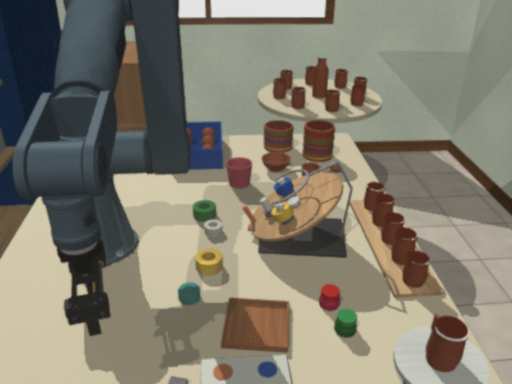

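View pics/b.png

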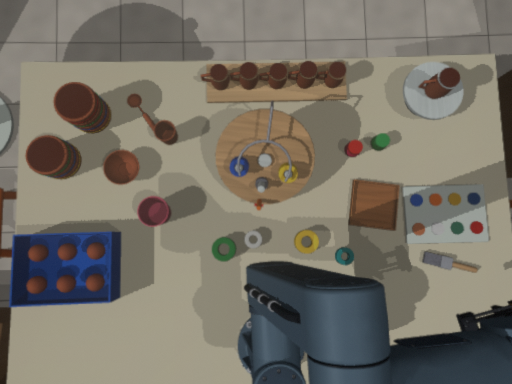

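The top picture shows the carousel at about (265,157) with its low front facing the robot, yellow roll right (288,174), blue left (239,168), peg (258,203) and tray (374,204). The big yellow roll at (307,241) is a decoy. The side picture shows the disc at about (300,205), peg (250,215) and tray (257,324). I'll enlarge both.

```bash
cat > h.py <<'E'
import numpy as np,cv2
from scipy.spatial.transform import Rotation as R
from station import arm,eyes
def cam(n,s=None):
    c=eyes.camera_info(n)
    f=192/np.tan(np.radians(c['vfov'])/2)
    if n=='wrist':
        T=c['tool_from_camera'];Rt=R.from_rotvec(s['eef_rot']).as_matrix()
        return f,c['cx'],c['cy'],c['k1'],Rt@T[:3,3]+s['ee_pos'],Rt@T[:3,:3]
    return f,c['cx'],c['cy'],c['k1'],np.array(c['eye']),R.from_rotvec(c['rotation']).as_matrix()
def ray(C,uv):
    f,cx,cy,k,e,M=C;d=np.array([(uv[0]-cx)/f,(uv[1]-cy)/f]);x=d.copy()
    for _ in range(20):x=d/(1+k*(x@x))
    v=M@np.array([*x,1]);return e,v/np.linalg.norm(v)
def proj(C,P):
    f,cx,cy,k,e,M=C;p=M.T@(np.asarray(P)-e);x=p[:2]/p[2];x=x*(1+k*(x@x));return np.array([cx,cy])+f*x
def onz(C,uv,z):
    e,v=ray(C,uv);return e+v*(z-e[2])/v[2]
def tri(*cu):
    A=0;b=0
    rs=[ray(C,uv) for C,uv in cu]
    for e,v in rs:
        Q=np.eye(3)-np.outer(v,v);A=A+Q;b=b+Q@e
    p=np.linalg.solve(A,b)
    return p,[np.linalg.norm((np.eye(3)-np.outer(v,v))@(p-e)) for e,v in rs]
E
python3 - <<'E'
import numpy as np,cv2
a=np.load('side0.npy');b=np.load('top0.npy')
A=cv2.resize(a[160:260,235:365],None,fx=6,fy=5.9,interpolation=cv2.INTER_CUBIC)
cv2.imwrite('pics/c.png',A[...,::-1])
B=cv2.resize(b[100:215,205:325],None,fx=5,fy=5,interpolation=cv2.INTER_CUBIC)
cv2.imwrite('pics/d.png',B[...,::-1])
E
```

```text
(no output)
```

View pics/c.png

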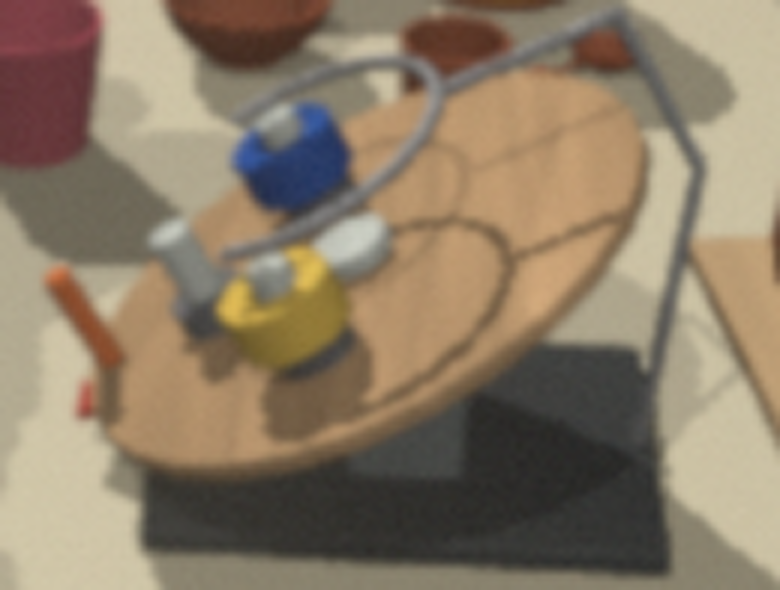

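View pics/d.png

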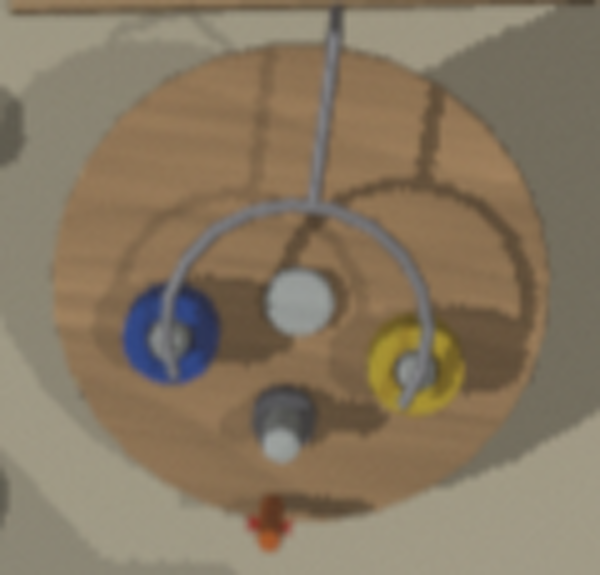

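```bash
cat >> h.py <<'E'
def stand(x,y,yaw):
    "disc frame -> world: columns e_x (up slope), e_y, n; origin disc centre"
    Z=R.from_euler('z',yaw).as_matrix()
    M=Z@R.from_euler('y',-30,degrees=True).as_matrix()
    return M,np.array([x,y,.125])
def pol(r,deg,h): # deg from front, positive = ccw seen from above
    t=np.radians(180+deg);return np.array([r*np.cos(t),r*np.sin(t),h])
E
cat > fit.py <<'E'
from h import *
from scipy.optimize import least_squares
S=cam('side');T=cam('top')
t=lambda x,y:np.array([205+(x+.5)/5-.5,100+(y+.5)/5-.5])
s=lambda x,y:np.array([235+(x+.5)/6-.5,160+(y+.5)/5.9-.5])
ft=dict(peg=(t(267,541),s(58,272)),front=(t(281,445),s(169,233)),left=(t(168,340),s(282,120)),right=(t(416,371),s(270,270)),hub=(t(300,301),s(352,243)))
W={k:tri((T,a),(S,b)) for k,(a,b) in ft.items()}
for k,v in W.items():print(k,v[0].round(4),np.round(v[1],4))
def model(p):
    M,o=stand(*p[:3]);
    return dict(peg=o+M@pol(.145,np.degrees(p[3]),.062),front=o+M@pol(.08,0,.058),left=o+M@pol(.08,-75,.058),right=o+M@pol(.08,75,.058))
f=lambda p:np.concatenate([W[k][0]-v for k,v in model(p).items()])
r=least_squares(f,[.55,0,0,0]);print(r.x.round(4),(r.fun*1000).round(1).reshape(-1,3))
M,o=stand(*r.x[:3]);print('hub in disc',M.T@(W['hub'][0]-o));print('normal',M[:,2])
a=np.load('top0.npy');hsv=cv2.cvtColor(a,cv2.COLOR_RGB2HSV)
m=((hsv[...,0]<15)&(hsv[...,1]>110)).astype(np.uint8);m[:, :335]=0;m[:, 420:]=0;m[:170]=0;m[245:]=0
c=max(cv2.findContours(m,0,2)[0],key=cv2.contourArea);b=cv2.minAreaRect(c);print(b)
q=np.array([onz(T,u,.018) for u in cv2.boxPoints(b)]);print('tray',q.round(4),q.mean(0),np.linalg.norm(q-np.roll(q,1,0),axis=1))
E
python3 fit.py
```

```text
peg [0.4503 0.0309 0.1057] [0.0008 0.0008]
front [0.5079 0.021  0.1336] [0. 0.]
left [0.573  0.0899 0.1613] [0.0014 0.0014]
right [ 0.5487 -0.0631  0.1606] [0.0003 0.0003]
hub [0.6005 0.0062 0.1327] [0.0005 0.0005]
[ 0.6061  0.0061 -0.1554 -0.0028] [[-1.2  0.2 -0.5]
 [-1.1 -0.3 -1.6]
 [ 1.3  0.2 -3.6]
 [ 1.  -0.1 -4.2]]
hub in disc [-0.00089924 -0.00078517  0.00943145]
normal [-0.4939724   0.07740328  0.8660254 ]
((373.6461486816406, 204.33078002929688), (46.7610969543457, 44.90057373046875), 7.125016689300537)
tray [[ 0.393  -0.2781  0.018 ]
 [ 0.5473 -0.3061  0.018 ]
 [ 0.5227 -0.4662  0.018 ]
 [ 0.369  -0.4361  0.018 ]] [ 0.45799594 -0.37160285  0.018     ] [0.15986264 0.1567826  0.16199409 0.15651993]
```

```bash
cat >> h.py <<'E'
M,o=stand(.6061,.0061,-.1554)
def Rt(deg): # tool z=-n, tool y tangential at station deg, tool x outward (down slope at deg 0)
    n=M[:,2];x=M@pol(1,deg,0);return np.column_stack([x,np.cross(-n,x),-n])
def delta(P,Rg=None):
    s=arm.read_state();A=R.from_rotvec(s['eef_rot']).as_matrix()
    print('clock',s['clock'],'ee',s['ee_pos'].round(4),'q',s['q'].round(2),'F',s['wrist_force'].round(1))
    print('dp tool',(A.T@(np.array(P)-s['ee_pos'])).round(4))
    if Rg is not None:
        w=R.from_matrix(A.T@Rg).as_rotvec();print('twist deg',np.degrees(w).round(2),'fullscale',(np.degrees(w)/5).round(3))
        print('dp in goal tool axes',(Rg.T@(np.array(P)-s['ee_pos'])).round(4))
E
python3 -c "
from h import *
delta([.36,.04,.26],Rt(0))
print(o+M@pol(.145,0,.026),o+M@pol(.145,0,.12))"
```

```text
clock 0.1 ee [ 0.1321 -0.5591  0.2379] q [-1.55  0.18  1.61  0.    1.35 -0.21] F [0.2 0.7 0.9]
dp tool [ 0.3594 -0.5308 -0.0212]
twist deg [ -40.99   -8.16 -153.  ] fullscale [ -8.198  -1.631 -30.6  ]
dp in goal tool axes [-0.1257  0.6272  0.0471]
[0.46919617 0.02754778 0.07501666] [0.42276254 0.03482222 0.15642305]
```

jog_arm([
  {"dp": [0.018,-0.0265,-0.001]},
  {"dp": [0.018,-0.0265,-0.001]},
  {"dp": [0.018,-0.0265,-0.001]},
  {"dp": [0.018,-0.0265,-0.001]},
  {"dp": [0.018,-0.0265,-0.001]},
  {"dp": [0.018,-0.0265,-0.001]},
  {"dp": [0.018,-0.0265,-0.001]},
  {"dp": [0.018,-0.0265,-0.001]},
  {"dp": [0.018,-0.0265,-0.001]},
  {"dp": [0.018,-0.0265,-0.001]},
  {"dp": [0.018,-0.0265,-0.001]},
  {"dp": [0.018,-0.0265,-0.001]},
  {"dp": [0.018,-0.0265,-0.001]},
  {"dp": [0.018,-0.0265,-0.001]},
  {"dp": [0.018,-0.0265,-0.001]},
  {"dp": [0.018,-0.0265,-0.001]},
  {"dp": [0.018,-0.0265,-0.001]},
  {"dp": [0.018,-0.0265,-0.001]},
  {"dp": [0.018,-0.0265,-0.001]},
  {"dp": [0.018,-0.0265,-0.001]},
], claw=0.36)

```text
invalid input
```

```bash
python3 -c "
from h import *
delta([.36,.04,.26],Rt(0))"
```

```text
clock 0.1 ee [ 0.1321 -0.5591  0.2379] q [-1.55  0.18  1.61  0.    1.35 -0.21] F [0.2 0.7 0.9]
dp tool [ 0.3594 -0.5308 -0.0212]
twist deg [ -40.99   -8.16 -153.  ] fullscale [ -8.198  -1.631 -30.6  ]
dp in goal tool axes [-0.1257  0.6272  0.0471]
```

jog_arm([
  {"dp": [0.018,-0.0265,-0.001],"twist": [0,0,0]},
  {"dp": [0.018,-0.0265,-0.001],"twist": [0,0,0]},
  {"dp": [0.018,-0.0265,-0.001],"twist": [0,0,0]},
  {"dp": [0.018,-0.0265,-0.001],"twist": [0,0,0]},
  {"dp": [0.018,-0.0265,-0.001],"twist": [0,0,0]},
  {"dp": [0.018,-0.0265,-0.001],"twist": [0,0,0]},
  {"dp": [0.018,-0.0265,-0.001],"twist": [0,0,0]},
  {"dp": [0.018,-0.0265,-0.001],"twist": [0,0,0]},
  {"dp": [0.018,-0.0265,-0.001],"twist": [0,0,0]},
  {"dp": [0.018,-0.0265,-0.001],"twist": [0,0,0]},
  {"dp": [0.018,-0.0265,-0.001],"twist": [0,0,0]},
  {"dp": [0.018,-0.0265,-0.001],"twist": [0,0,0]},
  {"dp": [0.018,-0.0265,-0.001],"twist": [0,0,0]},
  {"dp": [0.018,-0.0265,-0.001],"twist": [0,0,0]},
  {"dp": [0.018,-0.0265,-0.001],"twist": [0,0,0]},
  {"dp": [0.018,-0.0265,-0.001],"twist": [0,0,0]},
  {"dp": [0.018,-0.0265,-0.001],"twist": [0,0,0]},
  {"dp": [0.018,-0.0265,-0.001],"twist": [0,0,0]},
  {"dp": [0.018,-0.0265,-0.001],"twist": [0,0,0]},
  {"dp": [0.018,-0.0265,-0.001],"twist": [0,0,0]},
], claw=0.36)

```text
clock: 2.1
ee_pos: [0.3608, 0.0404, 0.2586]
eef_rot: [3.12, 0.364, 0.0]
wrist_force: [1.7, 0.6, 0.4]
opening: 0.0315
finger_force: 0.0
```

```bash
python3 -c "
from h import *
delta([.36,.04,.26],Rt(0))"
```

```text
clock 2.1 ee [0.3608 0.0404 0.2586] q [-0.22 -0.36  2.07 -0.    1.44  1.12] F [1.7 0.6 0.4]
dp tool [-0.0008  0.0002 -0.0014]
twist deg [ -40.99   -8.03 -152.97] fullscale [ -8.197  -1.607 -30.594]
dp in goal tool axes [-0.0001 -0.0005 -0.0016]
```

jog_arm([
  {"dp": [0.03,0.007,0],"twist": [0,0,0]},
  {"dp": [0.03,0.007,0],"twist": [0,0,0]},
  {"dp": [0,0,0],"twist": [-0.264,-0.052,-0.987]},
  {"dp": [0,0,0],"twist": [-0.264,-0.052,-0.987]},
  {"dp": [0,0,0],"twist": [-0.264,-0.052,-0.987]},
  {"dp": [0,0,0],"twist": [-0.264,-0.052,-0.987]},
  {"dp": [0,0,0],"twist": [-0.264,-0.052,-0.987]},
  {"dp": [0,0,0],"twist": [-0.264,-0.052,-0.987]},
  {"dp": [0,0,0],"twist": [-0.264,-0.052,-0.987]},
  {"dp": [0,0,0],"twist": [-0.264,-0.052,-0.987]},
  {"dp": [0,0,0],"twist": [-0.264,-0.052,-0.987]},
  {"dp": [0,0,0],"twist": [-0.264,-0.052,-0.987]},
  {"dp": [0,0,0],"twist": [-0.264,-0.052,-0.987]},
  {"dp": [0,0,0],"twist": [-0.264,-0.052,-0.987]},
  {"dp": [0,0,0],"twist": [-0.264,-0.052,-0.987]},
  {"dp": [0,0,0],"twist": [-0.264,-0.052,-0.987]},
  {"dp": [0,0,0],"twist": [-0.264,-0.052,-0.987]},
  {"dp": [0,0,0],"twist": [-0.264,-0.052,-0.987]},
  {"dp": [0,0,0],"twist": [-0.264,-0.052,-0.987]},
  {"dp": [0,0,0],"twist": [-0.264,-0.052,-0.987]},
])

```text
clock: 4.1
ee_pos: [0.422, 0.0391, 0.2583]
eef_rot: [1.709, 2.169, -0.043]
wrist_force: [-1.3, 0.1, 0.3]
opening: 0.0318
finger_force: 0.0
```

jog_arm([
  {"dp": [0,0,0],"twist": [-0.264,-0.052,-0.987]},
  {"dp": [0,0,0],"twist": [-0.264,-0.052,-0.987]},
  {"dp": [0,0,0],"twist": [-0.264,-0.052,-0.987]},
  {"dp": [0,0,0],"twist": [-0.264,-0.052,-0.987]},
  {"dp": [0,0,0],"twist": [-0.264,-0.052,-0.987]},
  {"dp": [0,0,0],"twist": [-0.264,-0.052,-0.987]},
  {"dp": [0,0,0],"twist": [-0.264,-0.052,-0.987]},
  {"dp": [0,0,0],"twist": [-0.264,-0.052,-0.987]},
  {"dp": [0,0,0],"twist": [-0.264,-0.052,-0.987]},
  {"dp": [0,0,0],"twist": [-0.264,-0.052,-0.987]},
  {"dp": [0,0,0],"twist": [-0.264,-0.052,-0.987]},
  {"dp": [0,0,0],"twist": [-0.264,-0.052,-0.987]},
  {"dp": [0,0,0],"twist": [-0.264,-0.052,-0.987]},
  {"dp": [0,0,0],"twist": [0,0,0]},
])

```text
clock: 5.5
ee_pos: [0.422, 0.0386, 0.2583]
eef_rot: [0.204, 2.612, -0.055]
wrist_force: [0.4, 0.5, -0.3]
opening: 0.0317
finger_force: 0.0
```

```bash
python3 -c "
from h import *
delta(o+M@pol(.145,0,.10),Rt(0))"
```

```text
clock 5.5 ee [0.422  0.0386 0.2583] q [-0.21 -0.61  2.3   0.03  0.94 -1.64] F [ 0.4  0.5 -0.3]
dp tool [ 0.0496 -0.0036  0.109 ]
twist deg [-0.05 -0.07 -0.02] fullscale [-0.009 -0.013 -0.005]
dp in goal tool axes [ 0.0498 -0.0037  0.1089]
```

jog_arm([
  {"dp": [0.0125,-0.001,0],"twist": [0,0,0]},
  {"dp": [0.0125,-0.001,0.0],"twist": [0,0,0]},
  {"dp": [0.0125,-0.001,0.0],"twist": [0,0,0]},
  {"dp": [0.0125,-0.001,0.02],"twist": [0,0,0]},
  {"dp": [0,0,0.03],"twist": [0,0,0]},
  {"dp": [0,0,0.03],"twist": [0,0,0]},
  {"dp": [0,0,0.029],"twist": [0,0,0]},
  {"dp": [0,0,0],"twist": [0,0,0]},
])

```text
clock: 6.3
ee_pos: [0.4304, 0.0338, 0.1345]
eef_rot: [0.208, 2.622, -0.053]
wrist_force: [-0.8, 0.4, -0.8]
opening: 0.0319
finger_force: 0.0
```

```bash
python3 - <<'E'
from h import *
delta(o+M@pol(.145,0,.026),Rt(0))
s=arm.read_state();a=eyes.get_image('wrist');C=cam('wrist',s)
print('pred peg top',proj(C,o+M@pol(.145,0,.062)),'post',proj(C,o+M@pol(.08,0,.058)))
cv2.imwrite('pics/e.png',a[...,::-1])
E
```

```text
clock 6.3 ee [0.4304 0.0338 0.1345] q [-0.22 -0.36  2.42  0.06  0.57 -1.68] F [-0.8  0.4 -0.8]
dp tool [-0.0051 -0.0002  0.0711]
twist deg [-0.02 -0.64 -0.15] fullscale [-0.003 -0.128 -0.03 ]
dp in goal tool axes [-0.0043 -0.0002  0.0712]
pred peg top [254.89402305 231.73790316] post [255.36731335 322.12223544]
```

View pics/e.png

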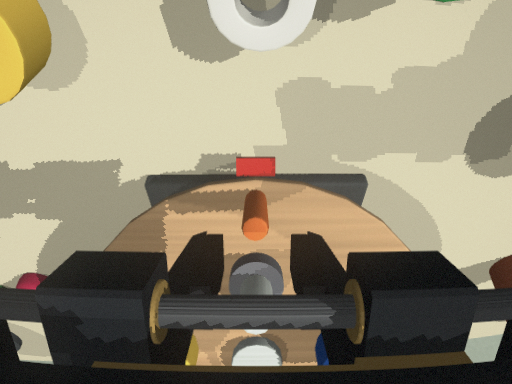

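The wrist picture shows the orange peg top at (256,230), against a predicted (255,232), so the fit is good. Lowering the fingers around it.

jog_arm([
  {"dp": [-0.004,0,0.01],"twist": [0,-0.12,-0.03]},
  {"dp": [0,0,0.02],"twist": [0,0,0]},
  {"dp": [0,0,0.02],"twist": [0,0,0]},
  {"dp": [0,0,0.02],"twist": [0,0,0]},
  {"dp": [0,0,0],"twist": [0,0,0]},
])

```text
clock: 6.85
ee_pos: [0.4713, 0.0274, 0.0811]
eef_rot: [0.201, 2.603, -0.056]
wrist_force: [-0.5, -0.2, 0.8]
opening: 0.0314
finger_force: 0.0
```

```bash
python3 - <<'E'
from h import *
delta(o+M@pol(.145,0,.026),Rt(0))
P=lambda d:o+M@pol(.145,d,.026)
print('per -7.5deg in tool',Rt(0).T@(P(-7.5)-P(0)))
E
```

```text
clock 6.85 ee [0.4713 0.0274 0.0811] q [-0.21 -0.08  2.37  0.09  0.33 -1.71] F [-0.5 -0.2  0.8]
dp tool [ 0.0049 -0.0001  0.0041]
twist deg [-0.02  0.5   0.09] fullscale [-0.004  0.1    0.018]
dp in goal tool axes [ 0.0048 -0.0001  0.0042]
per -7.5deg in tool [-1.24049510e-03  1.89262979e-02 -1.83230167e-17]
```

jog_arm([
  {"dp": [0.004,0,0.002],"twist": [0,0.1,0]},
  {"dp": [-0.0003,0.0095,0],"twist": [0,0,0.75]},
  {"dp": [-0.0003,0.0095,0],"twist": [0,0,0.75]},
  {"dp": [-0.0003,0.0095,0],"twist": [0,0,0.75]},
  {"dp": [-0.0003,0.0095,0],"twist": [0,0,0.75]},
  {"dp": [-0.0003,0.0095,0],"twist": [0,0,0.75]},
  {"dp": [-0.0003,0.0095,0],"twist": [0,0,0.75]},
  {"dp": [-0.0003,0.0095,0],"twist": [0,0,0.75]},
  {"dp": [-0.0003,0.0095,0],"twist": [0,0,0.75]},
])

```text
clock: 7.75
ee_pos: [0.4967, 0.0968, 0.089]
eef_rot: [0.874, 2.471, 0.128]
wrist_force: [0.4, -1.5, -0.3]
opening: 0.0317
finger_force: 1.2
```

```bash
python3 - <<'E'
from h import *
delta(o+M@pol(.145,-30,.028),Rt(-30))
E
```

```text
clock 7.75 ee [0.4967 0.0968 0.089 ] q [ 0.01  0.    2.26 -0.24  0.37 -0.68] F [ 0.4 -1.5 -0.3]
dp tool [ 0.0015 -0.0011  0.0019]
twist deg [ 0.03  0.2  -0.04] fullscale [ 0.005  0.04  -0.007]
dp in goal tool axes [ 0.0015 -0.0011  0.0019]
```

jog_arm([
  {"dp": [0.0005,0.009,0],"twist": [0,0,0.75]},
  {"dp": [-0.0003,0.0095,0],"twist": [0,0,0.75]},
  {"dp": [-0.0003,0.0095,0],"twist": [0,0,0.75]},
  {"dp": [-0.0003,0.0095,0],"twist": [0,0,0.75]},
  {"dp": [-0.0003,0.0095,0],"twist": [0,0,0.75]},
  {"dp": [-0.0003,0.0095,0],"twist": [0,0,0.75]},
  {"dp": [-0.0003,0.0095,0],"twist": [0,0,0.75]},
  {"dp": [-0.0003,0.0095,0],"twist": [0,0,0.75]},
  {"dp": [-0.0003,0.0095,0],"twist": [0,0,0.75]},
  {"dp": [-0.0003,0.0095,0],"twist": [0,0,0.75]},
  {"dp": [-0.0003,0.0095,0],"twist": [0,0,0.75]},
  {"dp": [-0.0003,0.0095,0],"twist": [0,0,0.75]},
  {"dp": [0,0,0],"twist": [0,0,0]},
  {"dp": [0,0,0],"twist": [0,0,0]},
  {"dp": [0,0,0],"twist": [0,0,0]},
])

```text
clock: 9.25
ee_pos: [0.5808, 0.1523, 0.1309]
eef_rot: [1.784, 1.992, 0.39]
wrist_force: [0.3, -0.4, -0.2]
opening: 0.0318
finger_force: 0.0
```

```bash
python3 - <<'E'
from h import *
delta(o+M@pol(.145,-75,.028),Rt(-75))
E
```

```text
clock 9.25 ee [0.5808 0.1523 0.1309] q [ 0.13  0.13  2.   -0.29  0.52  0.24] F [ 0.3 -0.4 -0.2]
dp tool [-0.0006  0.0006  0.0009]
twist deg [0.06 0.06 0.21] fullscale [0.012 0.011 0.042]
dp in goal tool axes [-0.0006  0.0006  0.0009]
```

jog_arm([
  {"dp": [0,0,-0.03],"twist": [0,0,0]},
  {"dp": [0,0,-0.035],"twist": [0,0,0]},
  {"dp": [0,0,-0.035],"twist": [0,0,0]},
  {"dp": [-0.0005,-0.0126,0],"twist": [0,0,-1]},
  {"dp": [-0.0005,-0.0126,0],"twist": [0,0,-1]},
  {"dp": [-0.0005,-0.0126,0],"twist": [0,0,-1]},
  {"dp": [-0.0005,-0.0126,0],"twist": [0,0,-1]},
  {"dp": [-0.0005,-0.0126,0],"twist": [0,0,-1]},
  {"dp": [-0.0005,-0.0126,0],"twist": [0,0,-1]},
  {"dp": [-0.0005,-0.0126,0],"twist": [0,0,-1]},
  {"dp": [-0.0005,-0.0126,0],"twist": [0,0,-1]},
  {"dp": [-0.0005,-0.0126,0],"twist": [0,0,-1]},
  {"dp": [-0.0005,-0.0126,0],"twist": [0,0,-1]},
  {"dp": [-0.0005,-0.0126,0],"twist": [0,0,-1]},
  {"dp": [-0.0005,-0.0126,0],"twist": [0,0,-1]},
  {"dp": [-0.0005,-0.0126,0],"twist": [0,0,-1]},
  {"dp": [-0.0005,-0.0126,0],"twist": [0,0,-1]},
  {"dp": [-0.0005,-0.0126,0],"twist": [0,0,-1]},
  {"dp": [0,0,0],"twist": [0,0,0]},
], claw=1)

```text
clock: 11.15
ee_pos: [0.4179, 0.0358, 0.163]
eef_rot: [0.201, 2.611, -0.058]
wrist_force: [0.4, 0.0, 0.8]
opening: 0.0884
finger_force: 0.0
```

```bash
python3 - <<'E'
from h import *
delta(o+M@pol(.08,0,.12),Rt(0))
s=arm.read_state();a=eyes.get_image('wrist');C=cam('wrist',s)
print('pred post top',proj(C,o+M@pol(.08,0,.058)),'roll top',proj(C,o+M@pol(.08,0,.046)),'peg',proj(C,o+M@pol(.145,-75,.062)))
b=eyes.get_image('top');np.save('top1.npy',b)
B=cv2.resize(b[100:215,205:325],(400,384),interpolation=cv2.INTER_CUBIC)
A=cv2.resize(a,(400,300)); cv2.imwrite('pics/f.png',np.hstack([cv2.copyMakeBorder(A,0,84,0,0,0),B])[...,::-1])
E
```

```text
clock 11.15 ee [0.4179 0.0358 0.163 ] q [-0.22 -0.48  2.43  0.05  0.67 -1.67] F [0.4 0.  0.8]
dp tool [-0.066  -0.0004  0.0082]
twist deg [-0.1   0.05  0.12] fullscale [-0.02   0.011  0.024]
dp in goal tool axes [-0.066  -0.0002  0.0081]
pred post top [255.17285771 290.25655591] roll top [255.25739669 281.59759155] peg [432.40690918 336.40523308]
```

View pics/f.png

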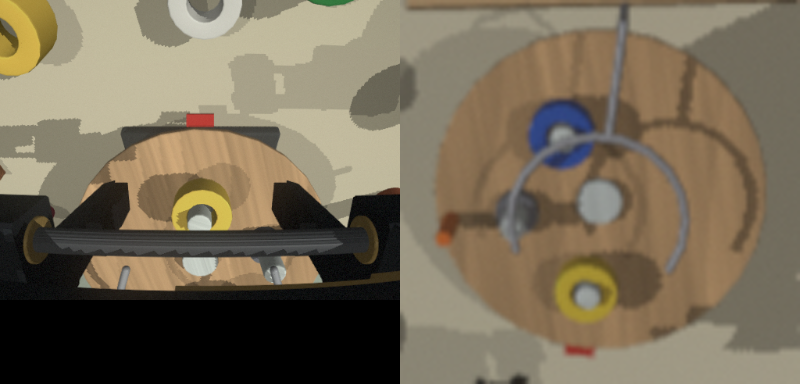

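The carousel is clicked with yellow at the gap and blue on its post at the back. The wrist picture shows the yellow roll at about (258,270) full-scale, in line with the prediction. Going in for the grasp.

jog_arm([
  {"dp": [-0.022,0,0],"twist": [0,0,0]},
  {"dp": [-0.022,0,0],"twist": [0,0,0]},
  {"dp": [-0.022,0,0],"twist": [0,0,0]},
  {"dp": [0,0,0.02],"twist": [0,0,0]},
  {"dp": [0,0,0.02],"twist": [0,0,0]},
  {"dp": [0,0,0.01],"twist": [0,0,0]},
  {"dp": [0,0,0],"twist": [0,0,0]},
])

```text
clock: 11.95
ee_pos: [0.499, 0.0251, 0.1511]
eef_rot: [0.201, 2.614, -0.055]
wrist_force: [0.0, 0.5, -0.1]
opening: 0.088
finger_force: 0.0
```

```bash
python3 - <<'E'
from h import *
delta(o+M@pol(.08,0,.021),Rt(0))
E
```

```text
clock 11.95 ee [0.499  0.0251 0.1511] q [-0.2  -0.19  2.26  0.05  0.55 -1.65] F [ 0.   0.5 -0.1]
dp tool [-0.0013 -0.0022  0.056 ]
twist deg [ 0.01 -0.16  0.09] fullscale [ 0.002 -0.032  0.018]
dp in goal tool axes [-0.0012 -0.0022  0.056 ]
```

jog_arm([
  {"dp": [-0.001,-0.001,0.016],"twist": [0,0,0]},
  {"dp": [0,0,0.02],"twist": [0,0,0]},
  {"dp": [0,0,0.02],"twist": [0,0,0]},
  {"dp": [0,0,0],"twist": [0,0,0]},
])

```text
clock: 12.35
ee_pos: [0.5275, 0.0193, 0.1034]
eef_rot: [0.201, 2.614, -0.055]
wrist_force: [-0.1, 0.4, -0.2]
opening: 0.0883
finger_force: 0.0
```

```bash
python3 - <<'E'
from h import *
delta(o+M@pol(.08,0,.021),Rt(0))
E
```

```text
clock 12.35 ee [0.5275 0.0193 0.1034] q [-0.2  -0.    2.22  0.06  0.4  -1.67] F [-0.1  0.4 -0.2]
dp tool [ 0.0001 -0.0009  0.0002]
twist deg [-0.   -0.14  0.1 ] fullscale [-0.    -0.028  0.021]
dp in goal tool axes [ 0.0001 -0.0009  0.0001]
```

Close, then check.

jog_arm([
  {"dp": [0,0,0],"twist": [0,0,0]},
  {"dp": [0,0,0],"twist": [0,0,0]},
  {"dp": [0,0,0],"twist": [0,0,0]},
  {"dp": [0,0,0],"twist": [0,0,0]},
  {"dp": [0,0,0],"twist": [0,0,0]},
  {"dp": [0,0,0],"twist": [0,0,0]},
  {"dp": [0,0,0],"twist": [0,0,0]},
  {"dp": [0,0,0],"twist": [0,0,0]},
], claw=0)

```text
clock: 13.15
ee_pos: [0.5284, 0.0188, 0.106]
eef_rot: [0.2, 2.609, -0.056]
wrist_force: [-6.6, 0.7, 8.9]
opening: 0.06
finger_force: 30.0
```

jog_arm([
  {"dp": [0,0,-0.005],"twist": [0,0,0]},
  {"dp": [0,0,-0.005],"twist": [0,0,0]},
  {"dp": [0,0,-0.005],"twist": [0,0,0]},
  {"dp": [0,0,0],"twist": [0,0,0]},
])

```text
clock: 13.55
ee_pos: [0.5207, 0.0199, 0.1187]
eef_rot: [0.2, 2.61, -0.056]
wrist_force: [0.4, -0.9, 0.6]
opening: 0.0599
finger_force: 30.0
```

```bash
python3 - <<'E'
from h import *
delta(o+M@pol(.08,0,.091),Rt(0))
E
```

```text
clock 13.55 ee [0.5207 0.0199 0.1187] q [-0.2  -0.06  2.23  0.06  0.44 -1.67] F [ 0.4 -0.9  0.6]
dp tool [ 0.0018 -0.0004 -0.0532]
twist deg [-0.03  0.11  0.15] fullscale [-0.006  0.022  0.029]
dp in goal tool axes [ 0.0019 -0.0004 -0.0531]
```

jog_arm([
  {"dp": [0,0,-0.01],"twist": [0,0,0]},
  {"dp": [0,0,-0.01],"twist": [0,0,0]},
  {"dp": [0,0,-0.01],"twist": [0,0,0]},
  {"dp": [0,0,-0.015],"twist": [0,0,0]},
  {"dp": [0,0,-0.015],"twist": [0,0,0]},
  {"dp": [0,0,0],"twist": [0,0,0]},
])

```text
clock: 14.15
ee_pos: [0.4913, 0.0246, 0.1714]
eef_rot: [0.2, 2.608, -0.056]
wrist_force: [-0.5, 0.2, 0.1]
opening: 0.0604
finger_force: 30.0
```

```bash
python3 - <<'E'
from h import *
# down tool, x pointing along (pi + tray yaw)
yaw=np.pi-.185
x=np.array([np.cos(yaw),np.sin(yaw),0]);z=np.array([0,0,-1.]);Rd=np.column_stack([x,np.cross(z,x),z])
delta([.42,-.02,.26],Rd)
T=np.array([.458,-.3716,.12]);print('then to tray, goal axes',Rd.T@(T-[.42,-.02,.26]))
a=eyes.get_image('side');b=eyes.get_image('wrist')
A=cv2.resize(a[140:290,200:370],None,fx=2.5,fy=2.5,interpolation=2);B=cv2.resize(b,(375,281))
cv2.imwrite('pics/g.png',np.hstack([A,cv2.copyMakeBorder(B,0,A.shape[0]-281,0,0,0)])[...,::-1])
E
```

```text
clock 14.15 ee [0.4913 0.0246 0.1714] q [-0.21 -0.25  2.27  0.05  0.6  -1.66] F [-0.5  0.2  0.1]
dp tool [ 0.0105 -0.0551 -0.1085]
twist deg [ 0.38 30.2   1.8 ] fullscale [0.076 6.041 0.361]
dp in goal tool axes [ 0.0619 -0.057  -0.0886]
then to tray, goal axes [-0.10202718 -0.33861042  0.14      ]
```

View pics/g.png

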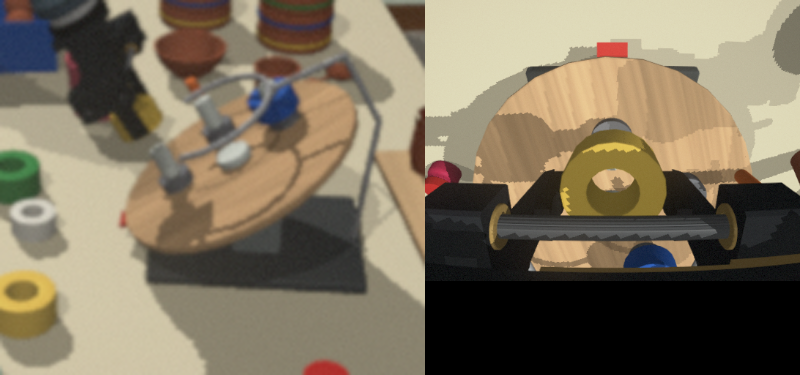

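The roll is free in the fingers at about (140,115) in the side crop. The post is empty and the disc is still clicked. Moving to the tray.

jog_arm([
  {"dp": [0,0,-0.03],"twist": [0,0,0]},
  {"dp": [0,0,-0.03],"twist": [0,0,0]},
  {"dp": [0.005,-0.025,-0.025],"twist": [0,0,0]},
  {"dp": [0.005,-0.03,-0.024],"twist": [0,0,0]},
  {"dp": [0,0,0],"twist": [0.013,1,0.06]},
  {"dp": [0,0,0],"twist": [0.013,1,0.06]},
  {"dp": [0,0,0],"twist": [0.013,1,0.06]},
  {"dp": [0,0,0],"twist": [0.013,1,0.06]},
  {"dp": [0,0,0],"twist": [0.013,1,0.06]},
  {"dp": [0,0,0],"twist": [0.013,1,0.06]},
  {"dp": [0,0,0],"twist": [0,0,0]},
])

```text
clock: 15.35
ee_pos: [0.4212, -0.0204, 0.2579]
eef_rot: [-0.29, -3.125, -0.001]
wrist_force: [-0.3, 0.5, 0.4]
opening: 0.0601
finger_force: 30.0
```

jog_arm([
  {"dp": [-0.01,-0.034,0],"twist": [0,0,0]},
  {"dp": [-0.01,-0.034,0],"twist": [0,0,0]},
  {"dp": [-0.01,-0.034,0],"twist": [0,0,0]},
  {"dp": [-0.01,-0.034,0],"twist": [0,0,0]},
  {"dp": [-0.01,-0.034,0],"twist": [0,0,0]},
  {"dp": [-0.01,-0.034,0],"twist": [0,0,0]},
  {"dp": [-0.01,-0.034,0.01],"twist": [0,0,0]},
  {"dp": [-0.01,-0.034,0.03],"twist": [0,0,0]},
  {"dp": [-0.01,-0.034,0.03],"twist": [0,0,0]},
  {"dp": [-0.012,-0.034,0.03],"twist": [0,0,0]},
  {"dp": [0,0,0],"twist": [0,0,0]},
  {"dp": [0,0,0],"twist": [0,0,0]},
])

```text
clock: 16.55
ee_pos: [0.4569, -0.3724, 0.1576]
eef_rot: [-0.292, -3.127, -0.003]
wrist_force: [0.1, 1.1, -0.7]
opening: 0.0599
finger_force: 30.0
```

```bash
python3 - <<'E'
from h import *
yaw=np.pi-.185
x=np.array([np.cos(yaw),np.sin(yaw),0]);z=np.array([0,0,-1.]);Rd=np.column_stack([x,np.cross(z,x),z])
delta([.458,-.3716,.01],Rd)
b=eyes.get_image('wrist');t=eyes.get_image('side')
A=cv2.resize(t[230:384,170:330],None,fx=2.3,fy=2.3,interpolation=2);B=cv2.resize(b,(400,300))
cv2.imwrite('pics/i.png',np.hstack([A,cv2.copyMakeBorder(B,0,A.shape[0]-300,0,0,0)])[...,::-1])
E
```

```text
clock 16.55 ee [ 0.4569 -0.3724  0.1576] q [-0.89  0.3   1.64  0.    1.21 -2.27] F [ 0.1  1.1 -0.7]
dp tool [-0.0011  0.0007  0.1476]
twist deg [ 0.12 -0.05 -0.08] fullscale [ 0.024 -0.01  -0.016]
dp in goal tool axes [-0.0009  0.001   0.1476]
```

View pics/i.png

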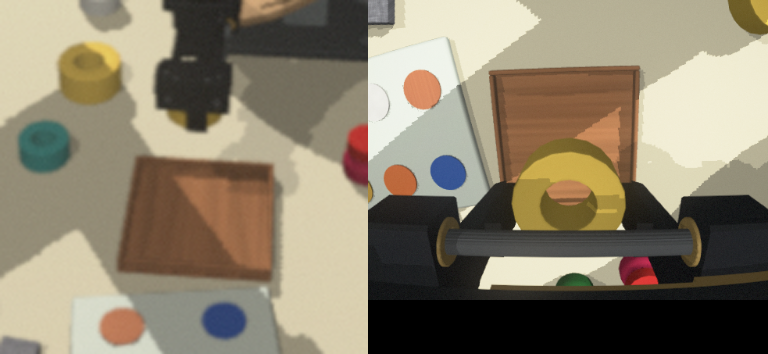

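The tray is right below the held roll. The wrist crop shows the tray centred at about x=565 and the roll level in the fingers. Lowering.

jog_arm([
  {"dp": [0,0,0.03],"twist": [0,0,0]},
  {"dp": [0,0,0.03],"twist": [0,0,0]},
  {"dp": [0,0,0.03],"twist": [0,0,0]},
  {"dp": [0,0,0.02],"twist": [0,0,0]},
  {"dp": [0,0,0.015],"twist": [0,0,0]},
  {"dp": [0,0,0.005],"twist": [0,0,0]},
  {"dp": [0,0,0],"twist": [0,0,0]},
  {"dp": [0,0,0],"twist": [0,0,0]},
])

```text
clock: 17.45
ee_pos: [0.4588, -0.3737, 0.031]
eef_rot: [0.29, 3.125, -0.003]
wrist_force: [-0.5, 0.3, -0.5]
opening: 0.0597
finger_force: 30.0
```

jog_arm([
  {"dp": [0,0,0.003],"twist": [0,0,0]},
  {"dp": [0,0,0.003],"twist": [0,0,0]},
  {"dp": [0,0,0],"twist": [0,0,0]},
])

```text
clock: 17.75
ee_pos: [0.4579, -0.373, 0.0234]
eef_rot: [0.29, 3.127, -0.0]
wrist_force: [0.0, 0.5, -0.5]
opening: 0.0597
finger_force: 30.0
```

jog_arm([
  {"dp": [0,0,0.003],"twist": [0,0,0]},
  {"dp": [0,0,0.003],"twist": [0,0,0]},
  {"dp": [0,0,0],"twist": [0,0,0]},
  {"dp": [0,0,0],"twist": [0,0,0]},
])

```text
clock: 18.15
ee_pos: [0.4579, -0.3729, 0.0173]
eef_rot: [0.29, 3.128, 0.0]
wrist_force: [-0.6, 0.7, -1.1]
opening: 0.06
finger_force: 30.0
```

jog_arm([
  {"dp": [0,0,0.002],"twist": [0,0,0]},
  {"dp": [0,0,0.002],"twist": [0,0,0]},
  {"dp": [0,0,0],"twist": [0,0,0]},
  {"dp": [0,0,0],"twist": [0,0,0]},
])

```text
clock: 18.55
ee_pos: [0.4579, -0.373, 0.0134]
eef_rot: [0.29, 3.127, -0.0]
wrist_force: [-0.3, 1.0, 0.3]
opening: 0.0599
finger_force: 30.0
```

jog_arm([
  {"dp": [0,0,0.002],"twist": [0,0,0]},
  {"dp": [0,0,0],"twist": [0,0,0]},
  {"dp": [0,0,0],"twist": [0,0,0]},
])

```text
clock: 18.85
ee_pos: [0.458, -0.373, 0.0114]
eef_rot: [0.29, 3.127, -0.0]
wrist_force: [0.1, -0.0, -0.6]
opening: 0.0596
finger_force: 30.0
```

jog_arm([
  {"dp": [0,0,0.001],"twist": [0,0,0]},
  {"dp": [0,0,0.001],"twist": [0,0,0]},
  {"dp": [0,0,0],"twist": [0,0,0]},
  {"dp": [0,0,0],"twist": [0,0,0]},
])

```text
clock: 19.25
ee_pos: [0.4582, -0.3732, 0.011]
eef_rot: [0.29, 3.127, -0.001]
wrist_force: [-2.6, 2.7, 11.8]
opening: 0.0599
finger_force: 30.0
```

Contact at 12 N, so the roll is down. Releasing it and retreating.

jog_arm([
  {"dp": [0,0,0],"twist": [0,0,0]},
  {"dp": [0,0,0],"twist": [0,0,0]},
  {"dp": [0,0,0],"twist": [0,0,0]},
  {"dp": [0,0,0],"twist": [0,0,0]},
  {"dp": [0,0,-0.01],"twist": [0,0,0]},
  {"dp": [0,0,-0.02],"twist": [0,0,0]},
  {"dp": [0,0,-0.03],"twist": [0,0,0]},
  {"dp": [0,0,-0.03],"twist": [0,0,0]},
  {"dp": [0,0,-0.03],"twist": [0,0,0]},
  {"dp": [0,0,-0.03],"twist": [0,0,0]},
  {"dp": [0,0,0],"twist": [0,0,0]},
], claw=0.88)

```text
clock: 20.35
ee_pos: [0.4599, -0.3754, 0.1653]
eef_rot: [0.289, 3.121, -0.011]
wrist_force: [0.2, -0.1, 0.2]
opening: 0.0781
finger_force: 0.0
```

```bash
python3 - <<'E'
from h import *
b=eyes.get_image('wrist');t=eyes.get_image('side')
A=cv2.resize(t[140:384,190:380],None,fx=2,fy=2,interpolation=2);B=cv2.resize(b,(400,300))
cv2.imwrite('pics/j.png',np.hstack([A,cv2.copyMakeBorder(B,0,A.shape[0]-300,0,0,0)])[...,::-1])
E
```

```text
(no output)
```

View pics/j.png

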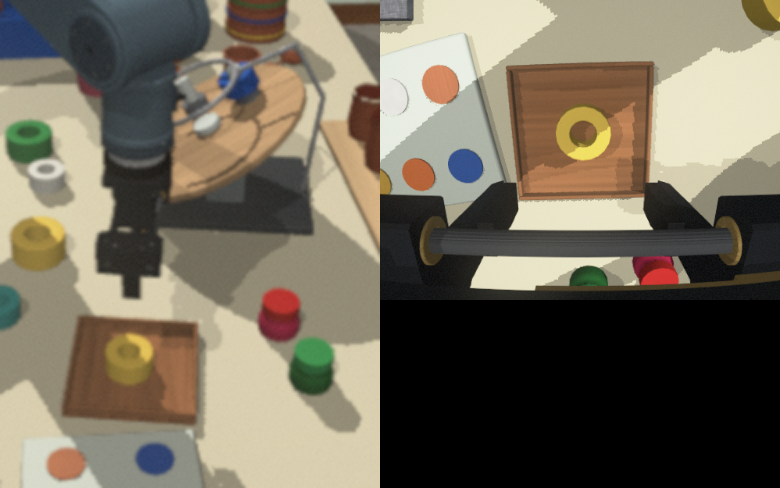

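The roll lies flat mid-tray, at (130,358) in the side crop. Blue is on its post at (238,82), the carousel is in place and nothing is disturbed.

```bash
python3 -c "
from station import ticket
print(ticket.finish_job())"
```

```text
the job is handed in; nothing more can be done
None
```

The yellow roll lies flat in the tray, the carousel is clicked at the gap with the blue roll still on its post, nothing else appears disturbed, and the job was handed in at about 20 s on the clock (no verdict came back).

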